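# Gauge the blind bolt hole and set out the bolt that suits it

## Robot

A 6-joint arm with a two-finger parallel gripper is mounted at the origin on the work surface. World frame = base frame: x ahead of the robot, y to its left, z up, the work surface at z = 0. Lengths are in m, angles in degrees, forces in N, time in s.
With the tool pointing down it reaches from about 0.4 to 0.825 m from the base axis. Payload 7 kg.
Tool frame: the origin (TCP) lies at the very end of the fingers, on their centre line; the grasp point (between the pads) lies 19 mm behind it (ctrl.grip_point_offset is the distance from the TCP to the grasp point, in m); x points along the fingers, z is the direction in which the jaws open and shut, and the axes are right-handed (so a half turn about x gives the same grasp; the last joint's range is limited). The gripper opens to 88 mm and grips with 3 to 60 N. Pads are 19 mm wide; open, the fingers measure 130 mm over their backs; the gripper's body (78 mm by 193 mm) begins 47 mm behind the grasp point.
Start: joints at [16.507, 20.546, 0.682, 0, -70.136, -16.507], TCP at [0.675, -0, 0.189] pointing down, gripper open.
Joint ranges: [-176.03, 176.03], [-82.01, 121.73], [-58.28, 71.71], [-173.87, 95.51], [-174.79, -0.11], [-173.66, 173.66]. Speed limits (degrees/s): [136.94, 136.94, 172.46, 180, 180, 180].

## Interface

Orientations are given as [roll, pitch, yaw] about the fixed x, y, z axes, in that order (R = Rz(yaw) Ry(pitch) Rx(roll)).
In Python, from plant import get_obs, snapshot, calibration, close_job, ctrl gives the robot as it stands.
- The arm moves only by the tool move_arm, never from a script. Its argument "commands" is a list that holds one entry, the list of rows, each a list of 4 numbers: the shift along the tool's x, y, z in cm, then the turn about the tool's x in rad. In form: [[[dx, dy, dz, spin], ...]]. A call has 1 to 8 rows; each row shifts and turns the commanded pose from where the row before left it, along the tool's axes as they then stand; what a row does not reach is not made up. A row lasts 1/10 s, in which the tool goes at most 50 mm and 8.59 degrees, less where a joint would pass 70% of its speed; a pose out of reach is approached as far as the arm can. A call with a gripper value outside its range is refused whole. "jaw" is the finger opening in cm, from 0 to 8.76, set as the call begins (left out, the last holds). The fingers move at their own pace and stop on an object; the grip force is fixed at half the most. Time passes only in rows, so rows that do not move let the fingers close. It gives the time, the measured TCP pose, the force and the opening at its end, in the units of the state.
- get_obs(): the state, without advancing time (a new reading comes with each control period).
- snapshot(name): name is "scene" or "side" or "wrist"; returns (picture, depth): 400x640x3 uint8, red, green, blue; 400x640 float32, m along the optical axis (not along the pixel's ray), 0 where there is no reading.
- calibration(name): a dict with "mtx" (3x3 intrinsics, pixels), "T" (4x4, takes a point from camera to world coordinates); the wrist camera has in their place "tool_from_camera" (4x4, takes a point from camera to tool coordinates, whose origin is the TCP and whose axes are the tool frame's). Camera axes: x right, y up, looking along -z (the intrinsics and any distortion apply to the point x, -y, -z); pixel columns grow to the right and rows downward; lengths in m; the calibration is good to about 2 mm. A picture is of the moment at which its call begins: read the wrist's pose just before it. calibration takes no time and is no camera call.
- close_job(): hands the job in, once; it reports no verdict.
The state is a dict: "clock": time; "joint_pos": joint angles; "qvel": joint speeds; "tau": joint torques, N m; "tool_pos": TCP position; "orientation": TCP orientation; "force": force on the tool from outside, world axes, zero at the start; "moment": the same for the moment, N m; "opening": finger opening in m.
Only numpy, scipy, OpenCV 4.12 (cv2) and the standard library are available. Lean on these libraries where they do the work, as an engineer would, in place of code of your own. Each camera call takes 0.05 s, during which the arm holds its last target. There are 200 camera calls.

## Task

Take the depth rod from its stand and feel for the bottom of the blind hole in the aluminium casting, then put the rod back in its stand. From the three bolts on the cork mat choose the longest one whose shank will go fully into that hole without bottoming, and stand it on its head in the empty shallow job tray. Leave the other two bolts standing where they are and do not disturb the other things on the bench.

Things in the scene. Friction and masses are not known exactly. Their poses are not given: they have to be found in the camera images.
- casting: Aluminium engine-mount casting bolted to the bench: base 100 x 84 x 12 mm, square tower 66 x 66 mm rising to a flat top 75 mm above the bench, with one round blind hole in the middle of the top. Origin at the centre of its underside, z up. It cannot move.
- bore_mouth (a point): Centre of the hole's mouth, level with the casting's flat top (75 mm above the bench). Straight vertical hole, 14 mm in diameter with a 2 mm chamfer and a flat bottom. Its depth differs from run to run and is 35, 47 or 59 mm: 5 mm deeper than the shank of one of the three bolts.
- stand_mouth (a point): Centre of the open top of the rod stand, 88 mm above the bench: a dark steel tube of 30 mm outer and 16 mm inner diameter on a round foot 72 mm across. Fixed. The hanging rod reaches 80 mm below this point.
- rod_handle (a point): Middle of the depth rod's grip: an upright round aluminium handle 22 mm in diameter and 50 mm long, this point at its mid-height on the axis. Below the handle a round collar 28 mm across and 5 mm thick rests on the stand's mouth; z points up from tip to handle. It starts hanging loosely in the stand, so that this point is 30 mm above the stand's mouth and up to 4 mm off its axis. The rod weighs about 110 g.
- rod_tip (a point): Lower end of the depth rod's plain steel stem, 110 mm below the handle's mid-height point, on the same axis. The stem is 8 mm in diameter, tapering to 4 mm over the last 4 mm, and 80 mm long from tip to collar.
- bolt_short_center (a point): Plain steel flange bolt standing on its head, threaded end up: hexagonal head 21 mm across and 9 mm high at the bottom, then a flange 26 mm across and 3 mm thick, then a 12 mm thick shank 30 mm long; 42 mm tall in all. This point is on its axis, half-way up (21 mm above its lower end); z runs from head to shank end. Starts on the cork mat; the three bolts stand in a row about 70 mm apart, in any order.
- bolt_middle_center (a point): Plain steel flange bolt standing on its head, threaded end up: hexagonal head 21 mm across and 9 mm high at the bottom, then a flange 26 mm across and 3 mm thick, then a 12 mm thick shank 42 mm long; 54 mm tall in all. This point is on its axis, half-way up (27 mm above its lower end); z runs from head to shank end. Starts on the cork mat; the three bolts stand in a row about 70 mm apart, in any order.
- bolt_long_center (a point): Plain steel flange bolt standing on its head, threaded end up: hexagonal head 21 mm across and 9 mm high at the bottom, then a flange 26 mm across and 3 mm thick, then a 12 mm thick shank 54 mm long; 66 mm tall in all. This point is on its axis, half-way up (33 mm above its lower end); z runs from head to shank end. Starts on the cork mat; the three bolts stand in a row about 70 mm apart, in any order.
- bolt_mat: Cork mat 80 x 230 x 4 mm on which the bolts stand in a row along its y axis; fixed; origin at the centre of its underside.
- job_tray_in (a point): Centre of the inner floor (4 mm above the bench) of the shallow aluminium job tray, outside 130 mm along its x by 110 mm along its y, 12 mm high, walls 4 mm; empty and fixed.
- oil_bottle: Bystander: grey oil bottle, 68 mm across, 190 mm tall, origin at the centre of its underside.
- grease_jar: Bystander: white jar, 60 mm across, 60 mm tall, origin at the centre of its underside.
- sprocket: Bystander: steel chain sprocket lying flat, 172 mm across, 10 mm high, origin at the centre of its underside.
- nut_dish: Bystander: steel bowl, 100 mm across, 30 mm high, origin at the centre of its underside.
- screwdriver: Bystander: blue-handled screwdriver lying on the bench, its x axis pointing along it from handle to blade.
- spanner: Bystander: steel spanner lying on the bench, its x axis along it.
- bearing: Bystander: ball bearing lying flat, 48 mm across, 14 mm high, origin at the centre of its underside.
Mind the look-alikes: they are no part of the job. What is shaped like the part that bears stand_mouth but blue or turquoise is not meant.

How it is judged:
By the outcome, as a careful person would: the job done as asked, in the order asked, and still so for the second after the job is handed in, with the robot touching nothing.
It also fails if it takes over 72 s, if anything falls off the work surface, if the arm or the gripper's body presses on something with over 40 N, if the wrist force passes 120 N, or if a joint passes its speed limit or range.

## Working session

There is one attempt and no reset: what is moved stays moved. The work goes in short steps, Python scripts to look and compute and a tool call to move; the robot and the scene stay as the last step left them, time stands still between calls to the robot, and variables do not carry over. Pictures are saved under pics/ and viewed, about 8 in all and at most 12, crops included, and the job is handed in when it is done.

Besides the shell and the picture viewer there is one more tool, called after "Emit:" as a command line: name --argument value ..., lists and objects as JSON in quotes. move_arm: Moves the arm, as the interface text tells. Its arguments: {"type":"object","properties":{"commands":{"type":"array"},"jaw":{"type":"number"}},"required":["commands"]}

```bash
mkdir -p pics; ls; python3 - <<'E'
from plant import *
import cv2,numpy as np
o=get_obs();print(o)
for n in("scene","side"):
    p,d=snapshot(n);cv2.imwrite(f"pics/{n}0.png",p[:,:,::-1]);np.savez(f"{n}0.npz",p=p,d=d)
    print(n,calibration(n), (d>0).mean())
print(calibration("wrist"))
E
```

```text
pics
{'clock': 0.0, 'joint_pos': array([ 1.65070101e+01,  2.05898284e+01,  6.32772415e-01, -2.28194329e-02,
       -7.01362766e+01, -1.65088641e+01]), 'qvel': array([ 0.15406374, -0.08709499, -0.04014909, -0.00873873, -0.06666844,
        0.04123808]), 'tau': array([-8.00930356e-04, -5.82726967e+01,  2.93058443e+01,  6.99745238e+00,
        6.93249181e-03, -2.06530804e-04]), 'tool_pos': array([ 6.74426792e-01, -1.83777392e-05,  1.88024789e-01]), 'orientation': array([   3.56643786,   89.90423303, -176.44318729]), 'force': array([ 0.40629053, -0.07270995,  0.08796739]), 'moment': array([ 0.04102267, -0.01783943, -0.02680752]), 'opening': 0.08740631051112749}
scene {'mtx': array([[435.3433056 ,   0.        , 318.62594833],
       [  0.        , 435.3433056 , 204.7760793 ],
       [  0.        ,   0.        ,   1.        ]]), 'T': array([[ 0.80182703, -0.3496208 ,  0.4846016 ,  1.17313202],
       [ 0.59732375,  0.49157216, -0.63368853, -0.78690212],
       [-0.01666597,  0.79757263,  0.60299265,  0.85385575],
       [ 0.        ,  0.        ,  0.        ,  1.        ]])} 0.9959140625
s
[... 256 characters left out ...]
.44034849, -0.78593178, -0.78841574],
       [ 0.01027259,  0.87476127,  0.48444525,  0.57678121],
       [ 0.        ,  0.        ,  0.        ,  1.        ]])} 0.99574609375
{'mtx': array([[320.53583842,   0.        , 316.05125694],
       [  0.        , 320.53583842, 199.94426154],
       [  0.        ,   0.        ,   1.        ]]), 'tool_from_camera': array([[-1.40947601e-03,  2.72566734e-01, -9.62135847e-01,
        -1.96078012e-01],
       [-1.61806989e-04,  9.62136728e-01,  2.72567221e-01,
         7.41166157e-02],
       [ 9.99998994e-01,  5.39857264e-04, -1.31200544e-03,
         6.21678710e-04],
       [ 0.00000000e+00,  0.00000000e+00,  0.00000000e+00,
         1.00000000e+00]])}
```

View pics/scene0.png

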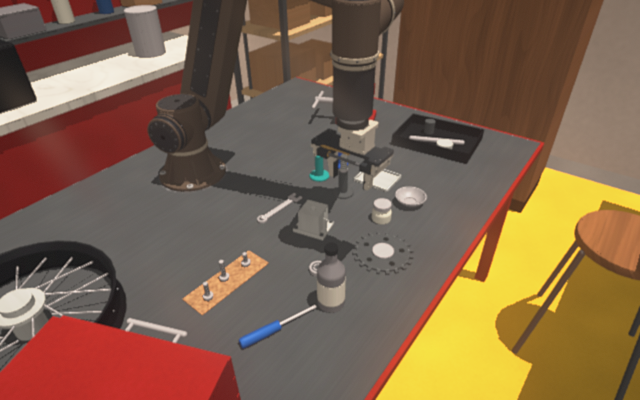

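View pics/side0.png

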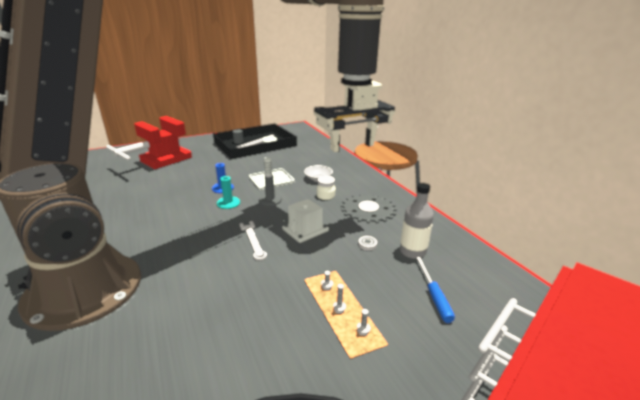

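Scene view: mat with three bolts at (207,292), (223,272) and (245,260), casting at (315,218), job tray at (378,180). There are three stand-like tubes. The dark one is at scene (345,180)/side (268,180) and has the silver rod in it. The turquoise one is at scene (319,168)/side (228,192), and the blue one at side (220,178). The dark one fits. I'll measure now and confirm it in a crop.

```bash
cat > h.py <<'E'
import numpy as np,cv2
from plant import *
from scipy.spatial.transform import Rotation as R
def cam(n,o=None):
    c=calibration(n)
    if n!="wrist": return c["mtx"],c["T"]
    T=np.eye(4);T[:3,:3]=R.from_euler("xyz",o["orientation"],degrees=True).as_matrix();T[:3,3]=o["tool_pos"]
    return c["mtx"],T@c["tool_from_camera"]
def cloud(d,K,T):
    v,u=np.mgrid[:d.shape[0],:d.shape[1]]
    P=np.stack([(u-K[0,2])/K[0,0]*d,-(v-K[1,2])/K[1,1]*d,-d],-1)
    return P@T[:3,:3].T+T[:3,3]
def ray(u,v,K,T,z):
    r=T[:3,:3]@np.array([(u-K[0,2])/K[0,0],-(v-K[1,2])/K[1,1],-1]);return T[:3,3]+r*(z-T[2,3])/r[2]
E
python3 - <<'E'
from h import *
np.set_printoptions(precision=4,suppress=True)
for n in("scene","side"):
    z=np.load(n+"0.npz");p,d=z["p"],z["d"];K,T=cam(n);C=cloud(d,K,T)
    ok=(d>0)&(C[...,2]>.006)&(C[...,2]<.2)&(C[...,0]>.3)&(C[...,0]<.95)&(abs(C[...,1])<.5)
    k,l,s,c=cv2.connectedComponentsWithStats(ok.astype(np.uint8))
    for i in range(1,k):
        if s[i,4]<15: continue
        Q=C[l==i];print(n,s[i],np.round(np.percentile(Q,[1,99],axis=0),3).tolist())
    pts=dict(scene=[(207,284),(223,264),(246,253),(315,207),(345,166),(380,178)],side=[(327,272),(340,286),(365,311),(305,207),(268,160),(272,178)])[n]
    for q in pts: print(q,C[q[1],q[0]])
    w=cv2.resize(p[120:320,170:430] if n=="scene" else p[130:360,200:400],None,fx=3,fy=3,interpolation=2) if n=="scene" else cv2.resize(p[140:340,200:400],None,fx=3,fy=3,interpolation=2)
    cv2.imwrite(f"pics/{n}crop.png",w[:,:,::-1])
E
```

```text
scene [338 152   9   7  34] [[0.4, 0.205, 0.042], [0.522, 0.36, 0.146]]
scene [309 156  20  25 270] [[0.354, 0.213, 0.006], [0.417, 0.277, 0.089]]
scene [332 159  21  39 414] [[0.401, 0.179, 0.006], [0.543, 0.35, 0.126]]
scene [373 169  28  23 137] [[0.557, 0.294, 0.006], [0.631, 0.407, 0.016]]
scene [354 172   9  11  39] [[0.5, 0.289, 0.006], [0.536, 0.342, 0.014]]
scene [395 186  31  20 452] [[0.674, 0.245, 0.006], [0.766, 0.341, 0.033]]
scene [257 193  45  29 193] [[0.376, -0.069, 0.006], [0.418, 0.104, 0.012]]
scene [372 198  20  26 409] [[0.663, 0.135, 0.007], [0.715, 0.188, 0.064]]
scene [ 293  200   41   39 1036] [[0.506, -0.04, 0.007], [0.595, 0.05, 0.079]]
scene [ 353  231   60   43 1218] [[0.694, -0.041, 0.006], [0.839, 0.108, 0.014]]
scene [ 309  242   37   71 1663] [[0.643, -0.233, 0.008], [0.788, -0.118, 0.192]]
scene [235 252  19  20 135] [[0.456, -0.256, 0.006], [0.504, -0.206, 0.048]]
scene [216 260  16  23 155] [[0.455, -0.312, 0.006], [0.493, -0.273, 0.072]]
scene [110 267   6  10  37] [[0.3, -0.5, 0.078], [0.329, -0.485, 0.093]]
scene [239 272  11   9  24] [[0.498,
[... 977 characters left out ...]
, -0.039, 0.007], [0.592, 0.042, 0.078]]
side [239 221  27  38 294] [[0.376, -0.068, 0.006], [0.416, 0.105, 0.012]]
side [358 236  19  13 200] [[0.638, -0.15, 0.006], [0.683, -0.104, 0.017]]
side [321 271  12  20 161] [[0.478, -0.239, 0.006], [0.522, -0.189, 0.048]]
side [330 281  19  34 278] [[0.47, -0.312, 0.006], [0.528, -0.227, 0.072]]
side [356 309  17  27 240] [[0.485, -0.381, 0.006], [0.519, -0.33, 0.06]]
side [290 393  26   7 147] [[0.3, -0.5, 0.086], [0.331, -0.484, 0.092]]
(327, 272) [ 0.4902 -0.2286  0.0483]
(340, 286) [ 0.4813 -0.3017  0.0711]
(365, 311) [ 0.4971 -0.3708  0.06  ]
(305, 207) [0.5469 0.0151 0.0707]
(268, 160) [0.5107 0.2039 0.1429]
(272, 178) [0.5192 0.2009 0.083 ]
```

View pics/sidecrop.png

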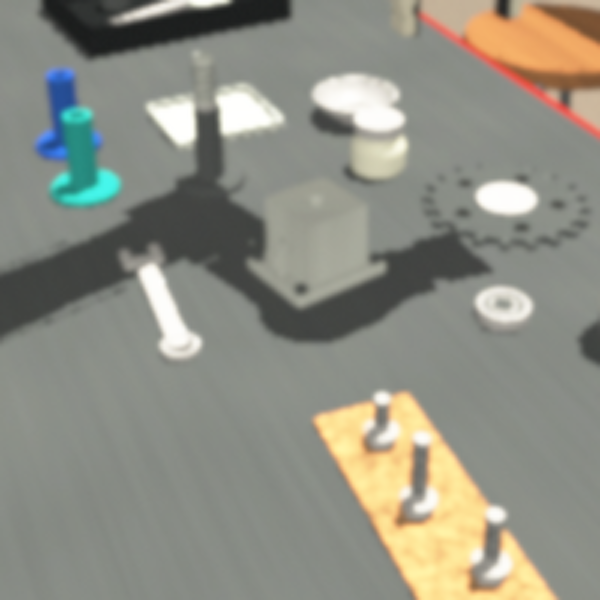

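The crop shows three tubes: blue at (62,100), turquoise at (80,140) and dark steel at (207,120). The dark one has the rod in it and is the one meant. Bolt top heights of 46, 70 and 59 mm at y ≈ -0.23, -0.30 and -0.37 make them short, long and middle. I'll move over the casting for a close look.

Emit:
move_arm --commands '[[[-0.5,0,2.6,0],[-0.5,0,2.6,0],[0,0,2.6,0],[0,0,2.6,0],[0,0,2.6,0],[0,0,0,0],[0,0,0,0]]]'

```text
clock: 0.8
tool_pos: [0.5449, 0.0, 0.1994]
orientation: [-163.2, 90.0, 16.8]
force: [-0.1, -0.4, -0.2]
opening: 0.0875
```

```bash
cat >> h.py <<'E'
def look(tag):
    o=get_obs();p,d=snapshot("wrist");cv2.imwrite(f"pics/{tag}.png",p[:,:,::-1])
    K,T=cam("wrist",o);np.savez(tag+".npz",p=p,d=d,K=K,T=T)
    print(o["clock"],o["tool_pos"].round(4),o["force"].round(2),o["opening"].round(4));return p,d,K,T,cloud(d,K,T)
def comps(C,d,lo,hi,mn=20):
    ok=(d>0)&(C[...,2]>lo)&(C[...,2]<hi)
    k,l,s,c=cv2.connectedComponentsWithStats(ok.astype(np.uint8))
    for i in range(1,k):
        if s[i,4]>=mn:
            Q=C[l==i];print(s[i].tolist(),c[i].round(1).tolist(),"lo",np.percentile(Q,1,axis=0).round(4).tolist(),"hi",np.percentile(Q,99,axis=0).round(4).tolist())
E
python3 -c "
from h import *
p,d,K,T,C=look('w1');comps(C,d,.068,.08);comps(C,d,.082,.16)"
```

```text
Traceback (most recent call last):
  File "h.py", line 18, in look
    print(o["clock"],o["tool_pos"].round(4),o["force"].round(2),o["opening"].round(4));return p,d,K,T,cloud(d,K,T)
                                                                ^^^^^^^^^^^^^^^^^^
AttributeError: 'float' object has no attribute 'round'
```

View pics/w1.png

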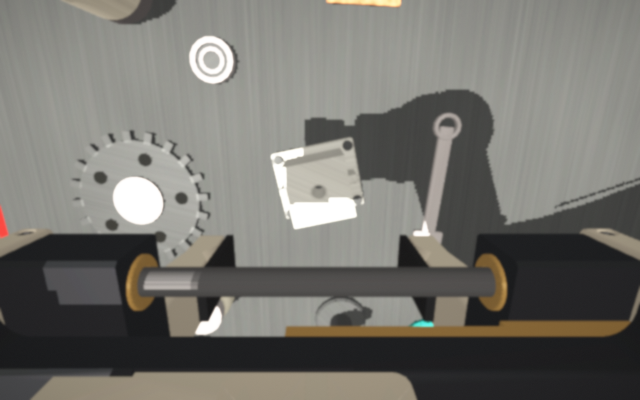

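The wrist view shows the casting top at (318,185) with the hole at (318,191), the rod stand half hidden at (345,312), and the spanner, sprocket and bearing clear of it. I'll fix the hole centre by thresholding inside the top.

```bash
sed -i 's/o\["opening"\].round(4)/round(float(o["opening"]),4)/' h.py
python3 - <<'E'
from h import *
p,d,K,T,C=look('w1b');comps(C,d,.068,.08,200);comps(C,d,.05,.067)
g=cv2.cvtColor(p,cv2.COLOR_RGB2GRAY)
print(g[182:202,306:334])
print((C[182:202:2,306:334:2,2]*1000).round().astype(int))
print(ray(318.5,191.5,K,T,.075))
E
```

```text
0.85 [5.453e-01 1.000e-04 1.991e-01] [-0.05  0.07 -0.3 ] 0.0878
[281, 154, 76, 74, 3919] [319.2, 190.4] lo [0.5061, -0.0279, 0.0714] hi [0.5761, 0.0429, 0.0769]
[78, 0, 45, 13, 276] [103.8, 6.2] lo [0.7289, -0.173, 0.0503] hi [0.7621, -0.1632, 0.0666]
[283, 151, 62, 15, 144] [313.4, 158.2] lo [0.5159, -0.0308, 0.0504] hi [0.5788, -0.0176, 0.0667]
[313, 189, 13, 8, 50] [319.2, 193.2] lo [0.5345, 0.0104, 0.0503] hi [0.5476, 0.0152, 0.0666]
[196, 301, 29, 33, 404] [212.2, 320.6] lo [0.6587, 0.1523, 0.051] hi [0.6898, 0.1917, 0.0616]
[[194 193 192 191 191 191 191 191 191 193 192 193 192 192 191 191 192 192
  191 192 193 192 192 192 191 191 192 192]
 [194 193 193 193 192 191 191 190 190 188 189 188 188 188 188 189 190 191
  191 191 191 192 193 193 193 192 192 192]
 [193 193 194 193 193 193 192 190 187 183 180 176 173 173 174 178 182 187
  189 192 192 192 192 193 193 192 192 192]
 [191 192 192 192 193 192 191 187 181 173 163 153 145 144 148 156 166 176
  184 189 191 192 193 192 193 192 193 192]
 [190 190 190 191 191 190 187 181 171 156 138 123 112 109 116 129 146 161
  174 183 189 192 193 
[... 1702 characters left out ...]
92 192 192 193 194 195 195 194
  193 192 191 190 196 232 254 255 255 255]]
[[ 76  75  76  76  75  75  74  75  76  76  75  75  75  75]
 [ 76  75  76  76  75  74  75  75  74  76  75  76  76  76]
 [ 76  74  75  74  73  28  29  29  28  75  75  75  76  76]
 [ 75  76  74  75  43  34  30  29  31  41  74  76  76  75]
 [ 74  75  75  73  50  44  40  40  43  50  74  75  76  76]
 [ 76  76  75  74  60  53  49  50  50  58  72  75  76  76]
 [ 76  74 395  75  67  60  57  57  59  66  73  75  75  74]
 [ 75  76  76  75  75  69  65  65  69  73  74  77  75  74]
 [ 77  75  76  75  74  73  74  73  74  74  75  75  75  74]
 [ 74  74  74  76  75  75  75  76  76  76  76  74  76  75]]
[0.54181802 0.00763185 0.075     ]
```

Emit:
move_arm --commands '[[[-0.3,-3,0.6,0],[-0.3,-3,0.6,0],[-0.4,-3,0.6,0],[0,-3,0.6,0],[0,-3,0.6,0],[0,-3,0.3,0],[0,0,0,0],[0,0,0,0]]]'

```text
clock: 1.7
tool_pos: [0.5122, 0.1806, 0.2083]
orientation: [40.6, 89.9, -139.3]
force: [0.3, -0.2, -1.3]
opening: 0.0878
```

```bash
python3 - <<'E'
from h import *
p,d,K,T,C=look('w2');comps(C,d,.068,.08,100);comps(C,d,.125,.16);comps(C,d,.082,.12)
E
```

```text
1.7 [0.5122 0.1806 0.2083] [ 0.25 -0.18 -1.34] 0.0878
[247, 0, 79, 45, 2691] [285.3, 18.9] lo [0.5048, 0.0111, 0.0696] hi [0.5713, 0.0453, 0.077]
[402, 312, 22, 14, 145] [410.8, 317.6] lo [0.3847, 0.3421, 0.0682] hi [0.4063, 0.3574, 0.08]
[306, 219, 25, 30, 604] [318.2, 233.4] lo [0.4989, 0.2035, 0.1257] hi [0.5195, 0.2238, 0.1447]
[304, 200, 28, 26, 474] [317.5, 211.4] lo [0.4956, 0.198, 0.0827] hi [0.5236, 0.2178, 0.1195]
[427, 232, 22, 19, 140] [440.8, 239.4] lo [0.3694, 0.2336, 0.0823] hi [0.3908, 0.2507, 0.0903]
[408, 320, 21, 6, 101] [417.8, 322.9] lo [0.3813, 0.3423, 0.0822] hi [0.4031, 0.3482, 0.0898]
```

View pics/w2.png

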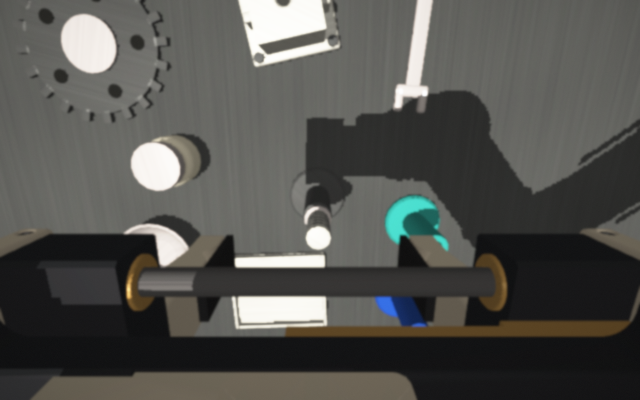

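The wrist view shows the handle top at (318,238), the collar and dark tube below it at (317,212), the tray at (280,290) and the turquoise look-alike at (412,222). Next I'll fit circles for the handle, collar and tube in the three views.

```bash
python3 - <<'E'
from h import *
from scipy.optimize import least_squares
def fit(Q,r):
    s=least_squares(lambda c:np.hypot(*(Q[:,:2]-c).T)-r,Q[:,:2].mean(0)+[0,.005],loss="soft_l1",f_scale=.002);return s.x.round(4)
W=np.load('w2.npz')
for n in("w2","scene0","side0"):
    z=np.load(n+".npz");d=z["d"];K,T=(z["K"],z["T"]) if n=="w2" else cam(n[:-1]);C=cloud(d,K,T)
    m=(d>0)&(abs(C[...,0]-.51)<.03)&(abs(C[...,1]-.212)<.03)
    for nm,a,b,r in(("handle",.1,.138,.011),("tube",.03,.08,.015),("foot",.004,.012,.036)):
        Q=C[m&(C[...,2]>a)&(C[...,2]<b)]
        if nm!="foot" and len(Q)>20:print(n,nm,len(Q),fit(Q,r))
    Q=C[m&(C[...,2]>.139)];print(n,"top",len(Q),np.median(Q,0).round(4))
    t=C[(d>0)&(C[...,2]>.008)&(C[...,2]<.018)&(C[...,0]>.52)&(C[...,0]<.65)&(C[...,1]>.28)&(C[...,1]<.43)]
    if len(t):print(n,"tray",np.percentile(t,[1,99],axis=0).round(4).tolist(),cv2.minAreaRect((t[:,:2]*1000).astype(np.float32)))
    if n!="w2":
        for y in(-.2275,-.302,-.37):
            for a,b,r in((.02,.07,.006),):
                Q=C[(d>0)&(abs(C[...,0]-.493)<.025)&(abs(C[...,1]-y)<.025)&(C[...,2]>.022)];print("bolt",n,y,len(Q),fit(Q,r),Q[:,2].max().round(4))
d=W["d"];C=cloud(d,W["K"],W["T"]);g=cv2.cvtColor(W["p"],cv2.COLOR_RGB2GRAY)
m=((g>215)).astype(np.uint8);k,l,s,c=cv2.connectedComponentsWithStats(m[220:255,295:340]);i=l[18,23];print("topdisc",s[i],c[i]+[295,220],ray(c[i][0]+295,c[i][1]+220,W["K"],W["T"],.143))
E
```

```text
w2 handle 314 [0.509  0.2147]
w2 tube 272 [0.5094 0.2129]
w2 top 465 [0.5094 0.2133 0.1431]
w2 tray [[0.5207, 0.294, 0.0081], [0.626, 0.4063, 0.0135]] ((573.030517578125, 350.4823913574219), (109.3017349243164, 110.73379516601562), 1.8820313215255737)
scene0 handle 51 [0.5093 0.2152]
scene0 tube 106 [0.51   0.2133]
scene0 top 21 [0.5102 0.215  0.1439]
scene0 tray [[0.5215, 0.292, 0.008], [0.6302, 0.4072, 0.0163]] ((575.4833984375, 348.16485595703125), (109.60201263427734, 118.29393005371094), 0.33977383375167847)
bolt scene0 -0.2275 39 [ 0.4885 -0.2281] 0.0486
bolt scene0 -0.302 76 [ 0.4807 -0.2998] 0.0731
bolt scene0 -0.37 65 [ 0.4955 -0.3695] 0.0612
side0 handle 84 [0.5113 0.2164]
side0 tube 139 [0.5116 0.2151]
side0 top 29 [0.5107 0.2099 0.1441]
side0 tray [[0.5207, 0.2938, 0.0081], [0.6298, 0.4081, 0.0164]] ((575.0942993164062, 350.5414123535156), (109.54047393798828, 115.87556457519531), 1.249837875366211)
bolt side0 -0.2275 66 [ 0.4905 -0.226 ] 0.0483
bolt side0 -0.302 128 [ 0.4823 -0.2986] 0.0727
bolt side0 -0.37 114 [ 0.4972 -0.3681] 0.0602
topdisc [ 11   7  24  22 412] [317.80097087 237.5631068 ] [0.50963346 0.21477949 0.143     ]
```

Emit:
move_arm --commands '[[[0,-1.7,0.15,0],[0,-1.7,0.13,0],[2.5,0,0,0],[2.5,0,0,0],[2.5,0,0,0],[2.4,0,0,0],[1.0,0,0,0],[0,0,0,0]]]'

```text
clock: 2.55
tool_pos: [0.5086, 0.2138, 0.0987]
orientation: [41.2, 89.8, -138.8]
force: [-1.0, 0.4, -0.0]
opening: 0.0876
```

Emit:
move_arm --commands '[[[0,0,0,0],[0,0,0,0],[0,0,0,0],[0,0,0,0],[0,0,0,0],[0,0,0,0],[0,0,0,0]]]' --jaw 1.2

```text
clock: 3.25
tool_pos: [0.5092, 0.214, 0.1]
orientation: [-151.9, 90.0, 28.1]
force: [0.4, -0.2, 0.1]
opening: 0.037
```

Emit:
move_arm --commands '[[[0,0,0,0],[0,0,0,0],[0,0,0,0],[0,0,0,0],[0,0,0,0]]]'

```text
clock: 3.75
tool_pos: [0.5093, 0.214, 0.1]
orientation: [-147.6, 90.0, 32.4]
force: [-1.0, 0.5, -0.4]
opening: 0.0203
```

Emit:
move_arm --commands '[[[-0.5,0,0,0],[-1,0,0,0],[-1.5,0,0,0],[-2,0,0,0],[-2,0,0,0],[-2,0,0,0],[-1.2,0,0,0],[0,0,0,0]]]'

```text
clock: 4.55
tool_pos: [0.5101, 0.2146, 0.2042]
orientation: [-143.1, 89.8, 36.9]
force: [-1.4, 0.7, -1.3]
opening: 0.0199
```

```bash
python3 - <<'E'
from h import *
p,d,K,T,C=look('w3');p2,_=snapshot("side");cv2.imwrite("pics/s3.png",np.vstack([cv2.resize(p2[110:260,200:420],(660,450)),])[:,:,::-1])
E
```

```text
4.55 [0.5101 0.2146 0.2042] [-1.39  0.65 -1.3 ] 0.0199
```

View pics/s3.png

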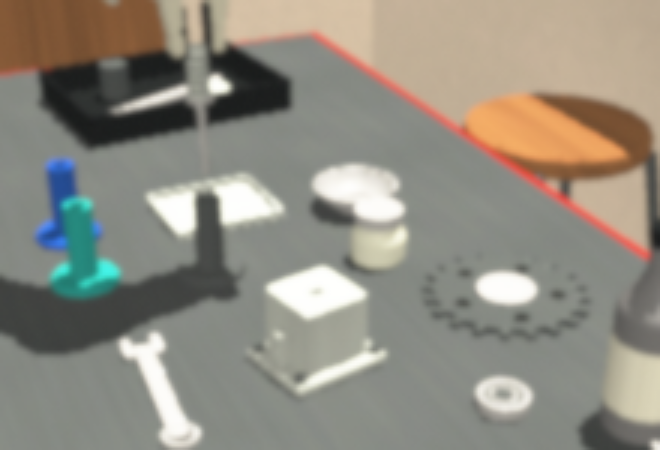

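The rod hangs vertical in the grip, with its stem at (205,140) in the crop, and the stand is empty. I'll go over the hole and check the stem against it.

Emit:
move_arm --commands '[[[0,2,-0.4,0],[0,3.5,-0.5,0],[0,4,-0.6,0],[0,4,-0.6,0],[0,4,-0.6,0],[0,2.5,-0.4,0],[0,0.75,-0.1,0],[0,0,0,0]]]'

```text
clock: 5.45
tool_pos: [0.5406, 0.0055, 0.2008]
orientation: [13.0, 89.9, -167.1]
force: [-0.4, 0.2, -1.5]
opening: 0.0204
```

Emit:
move_arm --commands '[[[0,0,0,0],[0,0,0,0],[0,0,0,0]]]'

```text
clock: 5.75
tool_pos: [0.5411, 0.0075, 0.2019]
orientation: [-40.9, 90.0, 139.2]
force: [-0.2, 0.1, -1.1]
opening: 0.0201
```

```bash
cat >> h.py <<'E'
from scipy.optimize import least_squares
def fit(Q,r):
    s=least_squares(lambda c:np.hypot(*(Q[:,:2]-c).T)-r,np.median(Q[:,:2],0)+[0,.003],loss="soft_l1",f_scale=.002);return s.x.round(4)
def stem(n,d,K,T,c,bands=((.115,.145),(.145,.185))):
    C=cloud(d,K,T)
    for a,b in bands:
        Q=C[(d>0)&(np.hypot(C[...,0]-c[0],C[...,1]-c[1])<.013)&(C[...,2]>a)&(C[...,2]<b)]
        print(n,(a,b),len(Q),Q[:,2].min() if len(Q) else 0, fit(Q,.004) if len(Q)>8 else "")
def hole(n,d,K,T):
    C=cloud(d,K,T);Q=C[(d>0)&(abs(C[...,2]-.075)<.006)&(abs(C[...,0]-.54)<.06)&(abs(C[...,1]-.01)<.06)]
    r=cv2.minAreaRect((Q[:,:2]*1000).astype(np.float32));print(n,"top",len(Q),r)
E
python3 - <<'E'
from h import *
p,d,K,T,C=look('w4');o=get_obs();c=o["tool_pos"][:2]
stem("w",d,K,T,c);hole("w",d,K,T)
for n in("scene","side"):
    p2,d2=snapshot(n);stem(n,d2,*cam(n),c);hole(n,d2,*cam(n))
    np.savez(n+"4.npz",p=p2,d=d2)
cv2.imwrite("pics/w4c.png",cv2.resize(p[130:290,240:400],(640,640))[:600,:,::-1])
E
```

```text
5.75 [0.5411 0.0075 0.2019] [-0.21  0.13 -1.13] 0.0201
w (0.115, 0.145) 81 0.11676683518006481 [0.5424 0.0082]
w (0.145, 0.185) 38 0.1451154538781883 [0.542  0.0083]
w top 3461 ((541.1040649414062, 8.170585632324219), (66.05033111572266, 66.4063720703125), 11.926773071289062)
scene (0.115, 0.145) 20 0.11619522104308233 [0.5421 0.0095]
scene (0.145, 0.185) 33 0.14544264317118338 [0.5425 0.0081]
scene top 351 ((541.9306640625, 7.822887420654297), (67.78202056884766, 71.01316833496094), 12.116302490234375)
side (0.115, 0.145) 31 0.11510345538612182 [0.5445 0.0101]
side (0.145, 0.185) 45 0.1455031380340911 [0.5436 0.0097]
side top 380 ((543.1033325195312, 8.909969329833984), (68.19860076904297, 70.26248168945312), 11.959752082824707)
```

View pics/w4c.png

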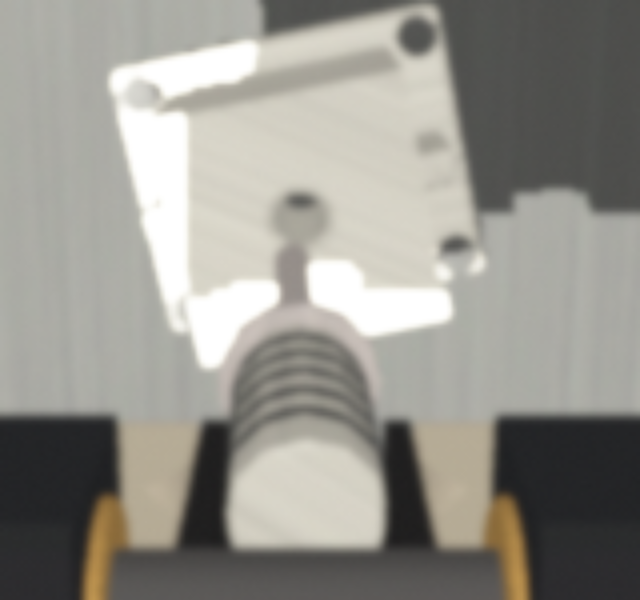

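The crop shows the stem tip right at the hole, with the hole at (300,215) and the stem at (293,265). The depth views put the stem about 1 mm +x and 0.5 mm +y of the hole. I'll correct that and lower it.

Emit:
move_arm --commands '[[[0,0.05,0.08,0],[1.5,0,0,0],[1.5,0,0,0],[1.0,0,0,0],[1.0,0,0,0],[1.0,0,0,0],[0,0,0,0],[0,0,0,0]]]'

```text
clock: 6.7
tool_pos: [0.5405, 0.0059, 0.142]
orientation: [72.2, 90.0, -107.8]
force: [-0.0, 0.7, -1.9]
opening: 0.0201
```

Emit:
move_arm --commands '[[[0.3,0,0,0],[0.3,0,0,0],[0.3,0,0,0],[0.2,0,0,0],[0.2,0,0,0],[0,0,0,0]]]'

```text
clock: 7.3
tool_pos: [0.5402, 0.006, 0.1286]
orientation: [9.1, 90.0, -170.9]
force: [-0.1, 0.4, -1.5]
opening: 0.0207
```

Emit:
move_arm --commands '[[[0.3,0,0,0],[0.3,0,0,0],[0.1,0,0,0],[0,0,0,0]]]'

```text
clock: 7.7
tool_pos: [0.5402, 0.0059, 0.1217]
orientation: [17.5, 90.0, -162.5]
force: [0.8, -0.5, -1.3]
opening: 0.0202
```

Emit:
move_arm --commands '[[[0.1,0,0,0],[0.1,0,0,0],[0,0,0,0]]]'

```text
clock: 8.0
tool_pos: [0.5403, 0.006, 0.1199]
orientation: [3.0, 90.0, -177.0]
force: [0.8, 0.4, -1.1]
opening: 0.0199
```

Emit:
move_arm --commands '[[[0.1,0,0,0],[0.1,0,0,0],[0,0,0,0]]]'

```text
clock: 8.3
tool_pos: [0.5415, 0.006, 0.1192]
orientation: [179.9, 89.9, -0.1]
force: [-0.7, -0.0, 7.1]
opening: 0.0203
```

Emit:
move_arm --commands '[[[0.1,0,0,0],[0,0,0,0]]]'

```text
clock: 8.5
tool_pos: [0.5421, 0.006, 0.119]
orientation: [180.0, 89.8, 0.0]
force: [-1.2, 1.1, 11.4]
opening: 0.0201
```

The contact is real. TCP z stalls at 0.119 with force at 11 N, so the tip is at 28 mm and the depth is 47 mm. That means the middle bolt. Now the rod goes back.

Emit:
move_arm --commands '[[[-1,0,0,0],[-1.5,0,0,0],[-2,0,0,0],[-2,0,0,0],[-1.5,0,0,0],[-0.6,0,0,0],[0,0,0,0]]]'

```text
clock: 9.2
tool_pos: [0.5407, 0.0061, 0.2037]
orientation: [-155.2, 89.9, 24.8]
force: [-0.5, -0.1, -1.0]
opening: 0.0205
```

Emit:
move_arm --commands '[[[0,-2,0.3,0],[0,-3.5,0.5,0],[0,-4,0.6,0],[0,-4,0.6,0],[0,-4,0.6,0],[0,-2.5,0.4,0],[0,-0.6,0.1,0],[0,0,0,0]]]'

```text
clock: 10.0
tool_pos: [0.5087, 0.2125, 0.2018]
orientation: [34.5, 89.9, -145.4]
force: [0.1, 0.2, -0.1]
opening: 0.0203
```

Emit:
move_arm --commands '[[[0,0,0,0],[0,0,0,0]]]'

```text
clock: 10.2
tool_pos: [0.5094, 0.2109, 0.2027]
orientation: [41.2, 90.0, -138.8]
force: [0.7, -0.2, -1.5]
opening: 0.0202
```

```bash
python3 - <<'E'
from h import *
p,d,K,T,C=look('w5');o=get_obs();c=o["tool_pos"][:2]
def tube(n,d,K,T):
    C=cloud(d,K,T);Q=C[(d>0)&(np.hypot(C[...,0]-.51,C[...,1]-.213)<.022)&(C[...,2]>.03)&(C[...,2]<.085)];print(n,"tube",len(Q),fit(Q,.015) if len(Q)>9 else "")
stem("w",d,K,T,c);tube("w",d,K,T)
for n in("scene","side"):
    p2,d2=snapshot(n);stem(n,d2,*cam(n),c);tube(n,d2,*cam(n))
E
```

```text
10.2 [0.5094 0.2109 0.2027] [ 0.69 -0.16 -1.48] 0.0202
w (0.115, 0.145) 83 0.11577223150190324 [0.5105 0.2116]
w (0.145, 0.185) 41 0.14510799215001086 [0.5101 0.2116]
w tube 358 [0.5099 0.2112]
scene (0.115, 0.145) 24 0.11596581464339373 [0.5109 0.2122]
scene (0.145, 0.185) 33 0.1461024199832538 [0.5114 0.2107]
scene tube 131 [0.5104 0.2139]
side (0.115, 0.145) 23 0.11541966770140977 [0.5126 0.2127]
side (0.145, 0.185) 33 0.14720110687673182 [0.5097 0.2104]
side tube 156 [0.5115 0.2151]
```

Emit:
move_arm --commands '[[[0,-0.12,0.05,0],[1.5,0,0,0],[2,0,0,0],[2,0,0,0],[2,0,0,0],[1.5,0,0,0],[0.8,0,0,0],[0,0,0,0]]]'

```text
clock: 11.15
tool_pos: [0.5084, 0.2127, 0.1041]
orientation: [39.8, 89.9, -140.2]
force: [0.8, -0.8, -1.4]
opening: 0.0203
```

Emit:
move_arm --commands '[[[0.3,0,0,0],[0,0,0,0]]]'

```text
clock: 11.35
tool_pos: [0.5092, 0.2134, 0.1025]
orientation: [-139.7, 89.9, 40.3]
force: [0.5, -0.4, -1.6]
opening: 0.02
```

Emit:
move_arm --commands '[[[0.15,0,0,0],[0.1,0,0,0],[0,0,0,0],[0,0,0,0]]]'

```text
clock: 11.75
tool_pos: [0.5092, 0.2134, 0.0999]
orientation: [-151.8, 90.0, 28.2]
force: [0.5, 0.2, 1.1]
opening: 0.0203
```

Emit:
move_arm --commands '[[[0,0,0,0],[0,0,0,0],[0,0,0,0],[0,0,0,0],[0,0,0,0],[0,0,0,0]]]' --jaw 7

```text
clock: 12.35
tool_pos: [0.5089, 0.2132, 0.0994]
orientation: [37.2, 90.0, -142.8]
force: [-0.6, 0.5, 0.6]
opening: 0.0626
```

Emit:
move_arm --commands '[[[-1,0,0,0],[-2,0,0,0],[-2,0,0,0],[-2.5,0,0,0],[-2.5,0,0,0],[-1,0,0,0],[0,3,0,0],[0,0,0,0]]]'

```text
clock: 13.15
tool_pos: [0.5084, 0.1815, 0.21]
orientation: [-103.2, 90.0, 76.7]
force: [-0.5, -0.1, -0.3]
opening: 0.0701
```

```bash
python3 - <<'E'
from h import *
p,d,K,T,C=look('w6');comps(C,d,.125,.16);comps(C,d,.086,.12)
p2,d2=snapshot("side");C=cloud(d2,*cam("side"));Q=C[(np.hypot(C[...,0]-.51,C[...,1]-.214)<.03)&(C[...,2]>.09)&(C[...,2]<.16)];print(Q[:,2].max(),fit(Q,.011))
E
```

```text
13.15 [0.5084 0.1815 0.21  ] [-0.5  -0.1  -0.26] 0.0701
[303, 217, 24, 30, 592] [314.5, 231.2] lo [0.4987, 0.2029, 0.1256] hi [0.519, 0.2232, 0.1446]
[300, 200, 29, 25, 426] [314.2, 210.4] lo [0.4951, 0.1985, 0.0865] hi [0.5231, 0.2178, 0.1193]
[419, 232, 26, 25, 281] [434.2, 241.9] lo [0.3699, 0.2336, 0.0861] hi [0.396, 0.2599, 0.0897]
[405, 321, 7, 5, 22] [408.5, 323.7] lo [0.3975, 0.3444, 0.0861] hi [0.4039, 0.349, 0.0891]
0.14657090298474446 [0.5106 0.2157]
```

The rod is seated at its original height. On to the middle bolt.

Emit:
move_arm --commands '[[[0,3,0.1,0],[0,4,0.1,0],[0,4.5,0.1,0],[0,4.5,0.1,0],[0,4.5,0.1,0],[0,4.5,0.1,0],[0,4.5,0.1,0],[0,4.5,0.1,0]]]'

```text
clock: 14.05
tool_pos: [0.5008, -0.1581, 0.2093]
orientation: [-26.3, 90.0, 153.7]
force: [1.6, -0.0, 0.6]
opening: 0.0697
```

Emit:
move_arm --commands '[[[0,4.5,0.1,0],[0,4.5,0.1,0],[0,4,0.1,0],[0,3,0.1,0],[0,1.0,0,0],[0,0,0,0],[0,0,0,0],[0,0,0,0]]]'

```text
clock: 14.85
tool_pos: [0.4972, -0.3257, 0.2095]
orientation: [-73.0, 90.0, 107.1]
force: [-0.2, 1.1, 0.0]
opening: 0.07
```

```bash
python3 - <<'E'
from h import *
p,d,K,T,C=look('w7');comps(C,d,.02,.1)
for y in(-.228,-.3,-.369):
    Q=C[(d>0)&(np.hypot(C[...,0]-.492,C[...,1]-y)<.03)&(C[...,2]>.022)]
    if len(Q)>20:
        zt=np.percentile(Q[:,2],98);t=Q[Q[:,2]>zt-.006];print(y,len(Q),zt.round(4),fit(Q,.006),np.median(t,0).round(4))
E
```

```text
14.85 [ 0.4972 -0.3257  0.2095] [-0.16  1.09  0.05] 0.07
[471, 0, 169, 38, 3877] [556.9, 18.0] lo [0.1841, -0.5073, 0.0204] hi [0.3248, -0.4684, 0.0917]
[143, 85, 36, 85, 1493] [160.0, 126.2] lo [0.6558, -0.4236, 0.0201] hi [0.7016, -0.3322, 0.0269]
[312, 131, 12, 13, 126] [317.6, 137.1] lo [0.4886, -0.3761, 0.0265] hi [0.5004, -0.3648, 0.0601]
[325, 188, 12, 21, 202] [330.3, 198.2] lo [0.4739, -0.3069, 0.0212] hi [0.4856, -0.2958, 0.0716]
[318, 242, 10, 18, 149] [322.4, 250.6] lo [0.4821, -0.2346, 0.0206] hi [0.4935, -0.2227, 0.0476]
-0.228 142 0.0473 [ 0.4878 -0.2282] [ 0.488  -0.2292  0.0457]
-0.3 197 0.0713 [ 0.4796 -0.3007] [ 0.4797 -0.3014  0.0702]
-0.369 23645 0.3621 [ 0.4925 -0.3543] [ 0.4951 -0.3525  0.3594]
```

View pics/w7.png

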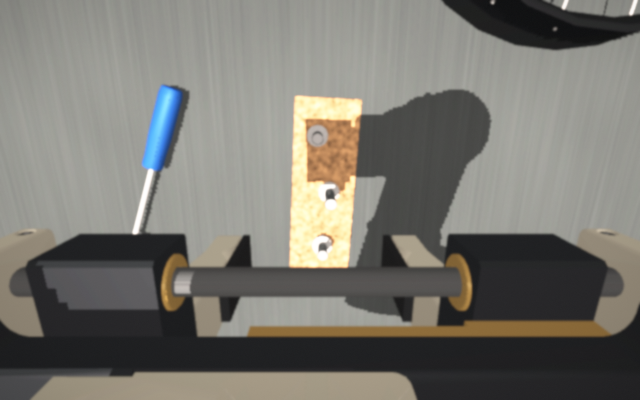

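Candidates: (317,136) with top at 59 mm is the middle bolt, (330,197) at 71 mm is the long one, and (322,248) at 47 mm is the short one. I take the end bolt at (317,136). Its height fits 4+54 mm and all three views agree. There's clear space around it.

Emit:
move_arm --commands '[[[0,2,0.1,0],[0,2,0.1,0],[1,0.5,0.1,0],[2.5,0,0,0],[3,0,0,0],[3,0,0,0],[1.5,0,0,0],[0,0,0,0]]]' --jaw 4.5

```text
clock: 15.7
tool_pos: [0.4922, -0.37, 0.0966]
orientation: [-27.9, 89.7, 152.2]
force: [0.0, 0.1, 0.3]
opening: 0.0451
```

```bash
python3 - <<'E'
from h import *
p,d,K,T,C=look('w8')
for n in("w","scene","side"):
    if n!="w": p,d=snapshot(n);K,T=cam(n);C=cloud(d,K,T)
    Q=C[(d>0)&(np.hypot(C[...,0]-.495,C[...,1]+.37)<.013)&(C[...,2]>.022)&(C[...,2]<.066)]
    print(n,len(Q),Q[:,2].max() if len(Q) else "",fit(Q,.006) if len(Q)>9 else "")
E
```

```text
15.7 [ 0.4922 -0.37    0.0966] [0.01 0.13 0.28] 0.0451
w 350 0.06012502283594748 [ 0.4947 -0.37  ]
scene 64 0.05978268421681643 [ 0.4952 -0.3695]
side 113 0.06043971786454172 [ 0.497 -0.368]
```

Emit:
move_arm --commands '[[[0,0,-0.15,0],[2,0,0,0],[2,0,0,0],[1.5,0,0,0],[1.0,0,0,0],[0.4,0,0,0],[0,0,0,0]]]'

```text
clock: 16.55
tool_pos: [0.4956, -0.3719, 0.0306]
orientation: [123.3, 90.0, -56.7]
force: [-0.2, 0.8, -0.1]
opening: 0.0448
```

Emit:
move_arm --commands '[[[0,0,0,0],[0,0,0,0],[0,0,0,0],[0,0,0,0],[0,0,0,0],[0,0,0,0],[0,0,0,0],[0,0,0,0]]]' --jaw 0.4

```text
clock: 17.35
tool_pos: [0.4954, -0.3718, 0.0304]
orientation: [-27.0, 90.0, 153.0]
force: [-0.0, -0.2, 0.7]
opening: 0.0043
```

The jaw closed to 4 mm, which is less than the shank. Looking before I move anything.

```bash
python3 - <<'E'
from h import *
p,d,K,T,C=look('w9')
print(get_obs()["orientation"],R.from_euler("xyz",get_obs()["orientation"],degrees=True).as_matrix().round(3))
a,da=snapshot("side");b,db=snapshot("scene");np.savez("n9.npz",a=a,da=da,b=b,db=db)
cv2.imwrite("pics/n9.png",np.hstack([cv2.resize(p[80:380,160:480],(400,375))[:, :],cv2.resize(a[210:360,300:460],(400,375))])[:,:,::-1])
E
```

```text
17.35 [ 0.4954 -0.3718  0.0304] [-0.02 -0.17  0.71] 0.0043
[ -8.46584724  89.99427892 171.53238382] [[-0. -0. -1.]
 [ 0. -1.  0.]
 [-1. -0.  0.]]
```

View pics/n9.png

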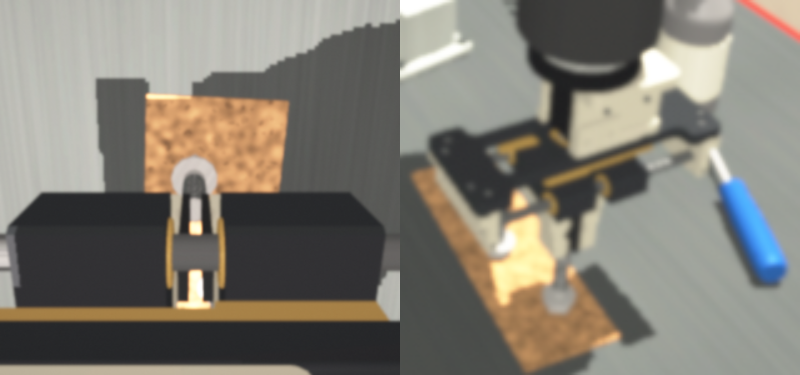

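```bash
python3 - <<'E'
from h import *
z=np.load('w9.npz');p,d,K,T=[z[k] for k in"pdKT"];C=cloud(d,K,T)
print(ray(314.5,222,K,T,.016))
m=(d>0)&(np.hypot(C[...,0]-.495,C[...,1]+.375)<.03)
Q=C[m&(C[...,2]>.012)&(C[...,2]<.02)];print("flange",len(Q),fit(Q,.013),np.percentile(Q,[1,99],axis=0).round(4).tolist())
for a,b in((.02,.03),(.03,.04),(.04,.05),(.05,.065)):
    Q=C[m&(C[...,2]>a)&(C[...,2]<b)&(abs(C[...,0]-.495)<.012)];print(a,len(Q),np.percentile(Q,[2,50,98],axis=0).round(4).tolist() if len(Q)>3 else"")
n=np.load("n9.npz");
for nm,dd in(("side",n["da"]),("scene",n["db"])):
    C=cloud(dd,*cam(nm));m=(dd>0)&(np.hypot(C[...,0]-.495,C[...,1]+.375)<.03)
    for a,b in((.008,.014),(.014,.02),(.02,.028),(.03,.04)):
        Q=C[m&(C[...,2]>a)&(C[...,2]<b)];print(nm,a,len(Q),np.percentile(Q,[2,50,98],axis=0).round(4).tolist() if len(Q)>3 else"")
v=cv2.resize(p[190:310,260:370],(733,800),interpolation=cv2.INTER_CUBIC)[:600];cv2.imwrite("pics/w9c.png",v[:,:,::-1])
E
```

```text
[ 0.4955252  -0.37029225  0.016     ]
flange 624 [ 0.4948 -0.3655] [[0.4827, -0.3824, 0.0142], [0.507, -0.3619, 0.0188]]
0.02 77 [[0.4892, -0.3759, 0.0201], [0.4952, -0.3749, 0.0254], [0.5004, -0.3722, 0.0296]]
0.03 102 [[0.4893, -0.376, 0.0303], [0.4945, -0.375, 0.0351], [0.5008, -0.3708, 0.0396]]
0.04 90 [[0.4901, -0.3761, 0.0403], [0.4951, -0.3753, 0.0444], [0.5, -0.3728, 0.0495]]
0.05 191 [[0.4922, -0.376, 0.0508], [0.4945, -0.3718, 0.0579], [0.4963, -0.3643, 0.0593]]
side 0.008 12 [[0.4832, -0.3797, 0.0081], [0.4892, -0.3748, 0.0098], [0.4984, -0.3563, 0.0126]]
side 0.014 82 [[0.4847, -0.3809, 0.0144], [0.4934, -0.373, 0.017], [0.5081, -0.3571, 0.0191]]
side 0.02 16 [[0.4912, -0.3748, 0.0204], [0.4934, -0.3724, 0.025], [0.5005, -0.3664, 0.0263]]
side 0.03 25 [[0.4907, -0.3751, 0.0301], [0.4934, -0.3727, 0.0352], [0.5005, -0.3664, 0.0393]]
scene 0.008 14 [[0.4784, -0.3801, 0.008], [0.5004, -0.374, 0.0095], [0.5174, -0.3472, 0.0138]]
scene 0.014 47 [[0.4842, -0.3827, 0.0145], [0.4997, -0.3717, 0.0165], [0.5076, -0.3575, 0.0193]]
scene 0.02 11 [[0.4933, -0.3754, 0.0202], [0.4995, -0.374, 0.0251], [0.5033, -0.3667, 0.0271]]
scene 0.03 15 [[0.4937, -0.3765, 0.0307], [0.4992, -0.3723, 0.0351], [0.5025, -0.3655, 0.0392]]
```

View pics/w9c.png

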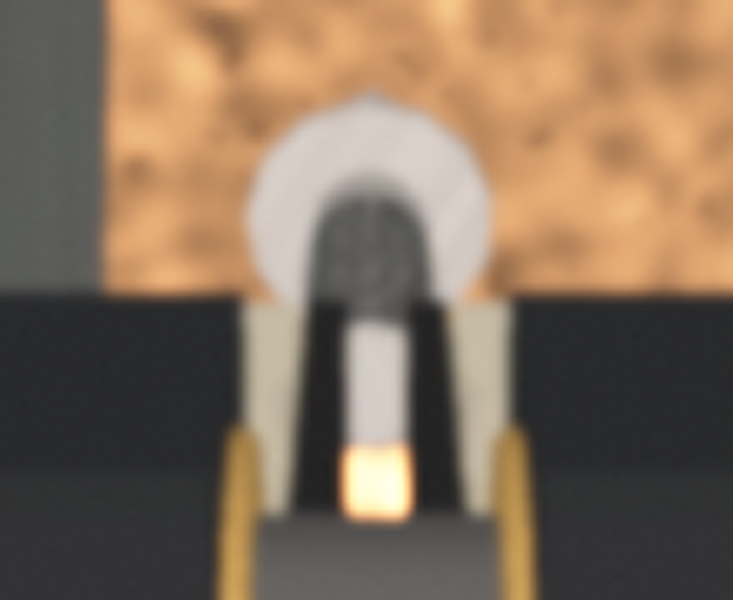

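The bolt is still standing undisturbed between the pads, shank at (370,250) in the crop. The reading is near my 4 mm target, so I'll close to 0 to see whether it is held.

Emit:
move_arm --commands '[[[0,0,0,0],[0,0,0,0],[0,0,0,0],[0,0,0,0]]]' --jaw 0

```text
clock: 17.9
tool_pos: [0.4954, -0.3718, 0.0305]
orientation: [143.0, 90.0, -37.0]
force: [-0.1, 0.1, -0.2]
opening: 0.0007
```

```bash
python3 - <<'E'
from h import *
p,d,K,T,C=look('w10')
a,da=snapshot("side");b,db=snapshot("scene");np.savez("n10.npz",a=a,da=da,b=b,db=db)
for nm,dd,KT in(("w",d,(K,T)),("side",da,cam("side")),("scene",db,cam("scene"))):
    C=cloud(dd,*KT);print(nm)
    for z0 in np.arange(.012,.08,.006):
        Q=C[(dd>0)&(np.hypot(C[...,0]-.495,C[...,1]+.371)<.032)&(C[...,2]>z0)&(C[...,2]<z0+.006)]
        if len(Q):print(" ",z0.round(3),len(Q),np.percentile(Q[:,:2],[2,98],axis=0).round(4).tolist())
v=[cv2.resize(a[260:340,330:430],(500,400),interpolation=2),cv2.resize(b[240:320,170:230],(300,400),interpolation=2)]
cv2.imwrite("pics/n10.png",np.hstack(v)[:,:,::-1])
E
```

```text
17.9 [ 0.4954 -0.3718  0.0305] [-0.07  0.07 -0.16] 0.0007
w
  0.012 607 [[0.4833, -0.3821], [0.5065, -0.3623]]
  0.018 43 [[0.4898, -0.3789], [0.5007, -0.3723]]
  0.024 54 [[0.4893, -0.3759], [0.5005, -0.3721]]
  0.03 58 [[0.4894, -0.3761], [0.5008, -0.3713]]
  0.036 64 [[0.4891, -0.3763], [0.5006, -0.3715]]
  0.042 58 [[0.4897, -0.3761], [0.5, -0.3729]]
  0.048 31 [[0.4899, -0.3762], [0.4987, -0.3737]]
  0.054 42 [[0.494, -0.3763], [0.4946, -0.3645]]
  0.066 37 [[0.4909, -0.3828], [0.4977, -0.3819]]
  0.072 101 [[0.488, -0.3841], [0.5007, -0.382]]
  0.078 117 [[0.4882, -0.3843], [0.5005, -0.3818]]
side
  0.012 69 [[0.4854, -0.3804], [0.5081, -0.357]]
  0.018 21 [[0.4867, -0.3784], [0.5055, -0.3621]]
  0.024 14 [[0.4905, -0.3746], [0.5007, -0.3676]]
  0.03 17 [[0.4904, -0.3743], [0.5002, -0.3669]]
  0.036 12 [[0.4909, -0.3748], [0.4998, -0.369]]
  0.042 15 [[0.4907, -0.375], [0.5015, -0.367]]
  0.048 16 [[0.4911, -0.3747], [0.5016, -0.3671]]
  0.054 16 [[0.4909, -0.3744], [0.4999, -0.3682]]
  0.066 5 [[0.4882, -0.3816], [0.5038, -0.3794]]
  0.072 43 [[0.4795, -0.3829], [0.5106, -0.3625]]
  0.078 50 [[0.4795, -0.3832], [0.5117, -0.3625]]
scene
  0.012 32 [[0.4832, -0.3812], [0.5073, -0.3587]]
  0.018 24 [[0.4914, -0.3815], [0.5069, -0.3585]]
  0.024 7 [[0.4968, -0.3761], [0.5003, -0.3654]]
  0.03 8 [[0.4959, -0.3756], [0.503, -0.3665]]
  0.036 12 [[0.4942, -0.3753], [0.5033, -0.3675]]
  0.042 7 [[0.4969, -0.3753], [0.5024, -0.3653]]
  0.048 7 [[0.495, -0.3757], [0.5008, -0.3686]]
  0.054 10 [[0.4965, -0.376], [0.5022, -0.3661]]
  0.066 3 [[0.4937, -0.3821], [0.5094, -0.3715]]
  0.072 18 [[0.4808, -0.3839], [0.5117, -0.372]]
  0.078 20 [[0.481, -0.3845], [0.5121, -0.3713]]
```

View pics/n10.png

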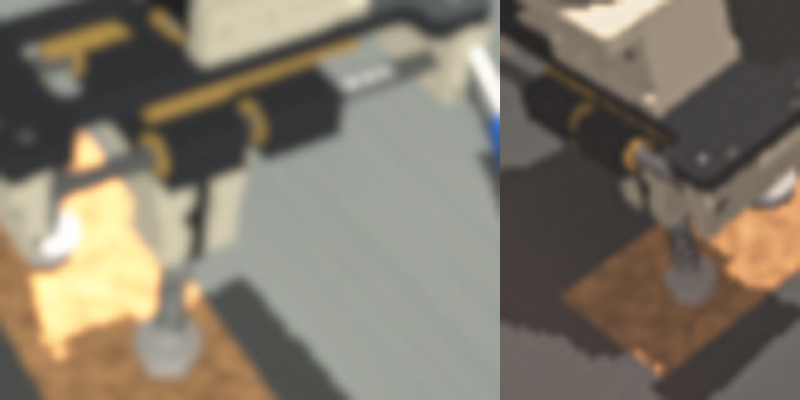

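The fingertips really end at z ≈ 0.067, above the shank, while the reported TCP is 0.0305. I'll check this offset in earlier data at other openings.

```bash
python3 - <<'E'
from h import *
print(ctrl.grip_point_offset, [a for a in dir(ctrl) if a[0]!="_"])
def low(nm,d,K,T,tcp,h):
    C=cloud(d,K,T);m=(d>0)&(abs(C[...,1]-tcp[1])<.02)&(abs(C[...,0]-tcp[0])<h)&(C[...,2]>tcp[2]-.03)&(C[...,2]<tcp[2]+.1)
    z=np.sort(C[...,2][m]);print(nm,len(z),"tip-TCP",np.percentile(z,[.5,2,5])-tcp[2] if len(z) else "")
for f,n in(("scene0","scene"),("side0","side")):
    low(f+" open87",np.load(f+".npz")["d"],*cam(n),(.675,0,.188),.08)
for f,t,h in(("w1b",(.5453,0,.199),.08),("w2",(.5122,.18,.2083),.08),("w8",(.4922,-.37,.0966),.06),("w10",(.4954,-.3718,.0305),.03)):
    z=np.load(f+".npz");low(f,z["d"],z["K"],z["T"],t,h)
low("side held22",np.load("side4.npz")["d"],*cam("side"),(.541,.0075,.2019),.08)
E
```

```text
0.0188 ['PlanningError', 'grip_point_offset']
scene0 open87 326 tip-TCP [0.03942821 0.04083294 0.04291008]
side0 open87 420 tip-TCP [0.03970633 0.04181795 0.04420306]
w1b 5264 tip-TCP [0.03837846 0.04019306 0.0433218 ]
w2 5268 tip-TCP [0.03826596 0.04034402 0.04321851]
w8 3836 tip-TCP [0.03817547 0.04067638 0.04344247]
w10 4873 tip-TCP [-0.02913339 -0.02745342 -0.02713438]
side held22 669 tip-TCP [-0.02775981 -0.01860321 -0.00588379]
```

The reported TCP sits about 38 mm beyond the real fingertips, the same in every view and at every opening. The depth result holds because it was taken relative to the stand, and the depth image agrees. The bolt hasn't been touched, so I'll reopen above it and go 41 mm lower, with real tips at about 27 mm.

Emit:
move_arm --commands '[[[0,-0.15,0.05,0],[0,0,0,0],[0,0,0,0],[0,0,0,0],[0,0,0,0],[0,0,0,0],[0,0,0,0],[0,0,0,0]]]' --jaw 4.5

```text
clock: 18.85
tool_pos: [0.4949, -0.3703, 0.0305]
orientation: [152.7, 90.0, -27.3]
force: [0.3, 0.4, 0.0]
opening: 0.0447
```

Emit:
move_arm --commands '[[[1,0,0,0],[1,0,0,0],[1,0,0,0],[0.7,0,0,0],[0.4,0,0,0],[0,0,0,0],[0,0,0,0]]]'

```text
clock: 19.55
tool_pos: [0.495, -0.3704, -0.0105]
orientation: [86.8, 90.0, -93.2]
force: [0.5, -0.1, -0.5]
opening: 0.045
```

Emit:
move_arm --commands '[[[0,0,0,0],[0,0,0,0],[0,0,0,0],[0,0,0,0],[0,0,0,0],[0,0,0,0],[0,0,0,0],[0,0,0,0]]]' --jaw 0.2

```text
clock: 20.35
tool_pos: [0.4949, -0.3704, -0.0105]
orientation: [141.4, 90.0, -38.6]
force: [-0.7, -0.2, 1.3]
opening: 0.0108
```

Emit:
move_arm --commands '[[[-1,0,0,0],[-2,0,0,0],[-3,0,0,0],[-3,0,0,0],[-3,0,0,0],[-3,0,0,0],[-2,0,0,0],[-1,0,0,0]]]'

```text
clock: 21.15
tool_pos: [0.4956, -0.3707, 0.1725]
orientation: [155.1, 89.8, -24.8]
force: [-0.0, -0.0, -1.0]
opening: 0.0103
```

Emit:
move_arm --commands '[[[0,-2,-0.2,0],[0,-3,-0.3,0],[0,-4,-0.4,0],[0,-4,-0.4,0],[0,-4,-0.4,0],[0,-4,-0.4,0],[0,-4,-0.4,0],[0,-4,-0.4,0]]]'

```text
clock: 21.95
tool_pos: [0.5232, -0.0788, 0.1691]
orientation: [-1.9, 90.0, 178.1]
force: [1.4, 0.3, 0.3]
opening: 0.0106
```

Emit:
move_arm --commands '[[[0,-4,-0.5,0],[0,-4,-0.5,0],[0,-4,-0.5,0],[0,-4,-0.5,0],[0,-4,-0.5,0],[0,-4,-0.5,0],[0,-4,-0.5,0],[0,-4,-0.5,0]]]'

```text
clock: 22.75
tool_pos: [0.5634, 0.2411, 0.169]
orientation: [29.9, 89.9, -150.1]
force: [-0.2, -0.7, -0.4]
opening: 0.0105
```

Emit:
move_arm --commands '[[[0,-4,-0.4,0],[0,-3,-0.3,0],[0,-2,0,0],[0,-0.7,0,0],[0,0,0,0],[0,0,0,0]]]'

```text
clock: 23.35
tool_pos: [0.5706, 0.3357, 0.1694]
orientation: [41.8, 90.0, -138.3]
force: [0.4, -0.0, -1.2]
opening: 0.0104
```

```bash
python3 - <<'E'
from h import *
p,d,K,T,C=look('w11')
tcp=get_obs()["tool_pos"]
for n in("w","scene","side"):
    if n!="w": p,d=snapshot(n);K,T=cam(n);C=cloud(d,K,T)
    if n=="side": cv2.imwrite("pics/s11.png",cv2.resize(p[60:260,180:400],(660,600),interpolation=2)[:,:,::-1])
    m=(d>0)&(np.hypot(C[...,0]-tcp[0],C[...,1]-tcp[1])<.016)&(C[...,2]>.1)
    Q=C[m&(C[...,2]<.205)];print(n,len(Q),Q[:,2].min() if len(Q) else"", np.percentile(Q,[2,98],axis=0).round(4).tolist() if len(Q) else "")
    t=C[(d>0)&(C[...,2]>.0075)&(C[...,2]<.016)&(C[...,0]>.5)&(C[...,0]<.65)&(C[...,1]>.27)&(C[...,1]<.44)]
    if len(t):print(" tray",np.percentile(t,[.5,99.5],axis=0).round(4).tolist())
E
```

```text
23.35 [0.5706 0.3357 0.1694] [ 0.39 -0.03 -1.18] 0.0104
w 541 0.18490872937467046 [[0.5597, 0.3236, 0.1862], [0.5794, 0.3332, 0.2044]]
 tray [[0.5, 0.2939, 0.0076], [0.6287, 0.4036, 0.014]]
scene 40 0.1851355229415893 [[0.5612, 0.3244, 0.1853], [0.5819, 0.3423, 0.2032]]
 tray [[0.5006, 0.291, 0.0076], [0.6309, 0.409, 0.0153]]
side 37 0.1857427655065289 [[0.5603, 0.3228, 0.1863], [0.5812, 0.3415, 0.2029]]
 tray [[0.5002, 0.2924, 0.0075], [0.6296, 0.4093, 0.0158]]
```

View pics/s11.png

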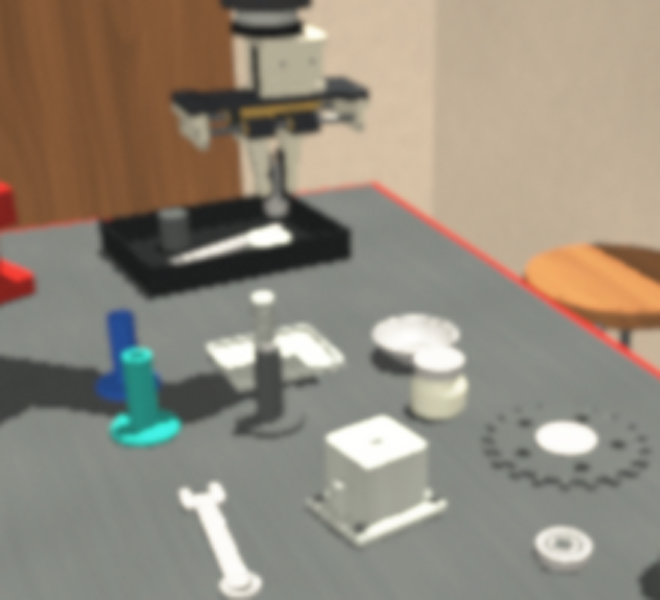

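The side crop shows the bolt upright in the grip with its head at (275,205), the rod back in its stand at (262,340) and the tray clear. The tray spans x 0.50–0.63 and y 0.292–0.408. I'll lower the bolt near its centre.

Emit:
move_arm --commands '[[[0,-1.6,0.3,0],[3,0,0,0],[3.5,0,0,0],[3.5,0,0,0],[3,0,0,0],[2,0,0,0],[1.5,0,0,0],[0,0,0,0]]]'

```text
clock: 24.3
tool_pos: [0.5669, 0.3518, 0.0024]
orientation: [42.9, 89.8, -137.1]
force: [0.6, 0.9, -0.8]
opening: 0.0107
```

Emit:
move_arm --commands '[[[0.4,0,0,0],[0.3,0,0,0],[0.3,0,0,0],[0,0,0,0],[0,0,0,0]]]'

```text
clock: 24.8
tool_pos: [0.568, 0.3528, -0.0051]
orientation: [-136.7, 90.0, 43.3]
force: [0.4, 0.1, -0.6]
opening: 0.0107
```

Emit:
move_arm --commands '[[[0.2,0,0,0],[0.2,0,0,0],[0,0,0,0],[0,0,0,0]]]'

```text
clock: 25.2
tool_pos: [0.5678, 0.3527, -0.0096]
orientation: [53.8, 90.0, -126.2]
force: [-0.4, 0.2, -1.0]
opening: 0.0106
```

Emit:
move_arm --commands '[[[0.1,0,0,0],[0,0,0,0],[0,0,0,0]]]'

```text
clock: 25.5
tool_pos: [0.568, 0.3528, -0.0104]
orientation: [-140.6, 90.0, 39.4]
force: [-0.1, -0.6, -0.6]
opening: 0.0108
```

Emit:
move_arm --commands '[[[0.1,0,0,0],[0,0,0,0],[0,0,0,0]]]'

```text
clock: 25.8
tool_pos: [0.5681, 0.3529, -0.0105]
orientation: [-152.7, 90.0, 27.3]
force: [-2.6, -0.5, 7.2]
opening: 0.0106
```

Contact with the tray floor. Release and rise.

Emit:
move_arm --commands '[[[-0.05,0,0,0],[0,0,0,0],[0,0,0,0],[0,0,0,0],[0,0,0,0],[0,0,0,0]]]' --jaw 4.5

```text
clock: 26.4
tool_pos: [0.5678, 0.3526, -0.0112]
orientation: [42.7, 90.0, -137.3]
force: [0.2, 0.2, -0.7]
opening: 0.0447
```

Emit:
move_arm --commands '[[[-1,0,0,0],[-2,0,0,0],[-3,0,0,0],[-3,0,0,0],[-3,0,0,0],[-3,0,0,0],[-2,0,0,0],[0,0,0,0]]]'

```text
clock: 27.2
tool_pos: [0.5696, 0.3539, 0.1639]
orientation: [-140.5, 89.6, 39.5]
force: [-0.1, -0.2, 0.2]
opening: 0.0452
```

Emit:
move_arm --commands '[[[0,0,0,0],[0,0,0,0],[0,0,0,0],[0,0,0,0],[0,0,0,0]]]'

```text
clock: 27.7
tool_pos: [0.5677, 0.3525, 0.1584]
orientation: [47.3, 89.9, -132.7]
force: [-0.7, 0.0, -0.4]
opening: 0.0449
```

```bash
python3 - <<'E'
from h import *
print(get_obs()["force"])
for n in("scene","side"):
    p,d=snapshot(n);C=cloud(d,*cam(n))
    for nm,c in(("placed",(.568,.353)),("short",(.489,-.228)),("long",(.4805,-.30)),("oldspot",(.495,-.37)),("rod",(.51,.214))):
        Q=C[(d>0)&(np.hypot(C[...,0]-c[0],C[...,1]-c[1])<.025)&(C[...,2]>.022)&(C[...,2]<.16)]
        print(n,nm,len(Q),(Q[:,2].max().round(4),fit(Q,.011 if nm=="rod" else .006)) if len(Q)>5 else "")
    if n=="side": cv2.imwrite("pics/s12.png",cv2.resize(p[130:350,190:430],(654,600),interpolation=2)[:,:,::-1])
E
```

```text
[-0.69184932  0.03146489 -0.44687253]
scene placed 37 (np.float64(0.0607), array([0.5678, 0.3533]))
scene short 40 (np.float64(0.05), array([ 0.4895, -0.2276]))
scene long 76 (np.float64(0.0741), array([ 0.4806, -0.3001]))
scene oldspot 0 
scene rod 286 (np.float64(0.1462), array([0.5117, 0.2114]))
side placed 15 (np.float64(0.0623), array([0.5668, 0.3552]))
side short 66 (np.float64(0.0491), array([ 0.4907, -0.2258]))
side long 125 (np.float64(0.0728), array([ 0.4822, -0.2991]))
side oldspot 0 
side rod 336 (np.float64(0.1465), array([0.5105, 0.2121]))
```

The numbers confirm the end state. The placed bolt is upright in the tray, the other bolts haven't moved and the rod is seated. Handing in.

```bash
python3 -c "
from plant import *
print(close_job())"
```

```text
the job is handed in; nothing more can be done
None
```

The job is done and handed in at about 28 s on the robot's clock. I felt the bottom of the hole with the rod, put the rod back in its stand, and stood the middle bolt on its head in the job tray.

- **Hole depth:** the rod's tip stopped 28 mm above the bench, with the force rising to 11 N, so the hole is 47 mm deep. The wrist camera's depth image agreed. That makes the middle bolt (42 mm shank) the right one.
- **Final positions:** in both fixed cameras the placed bolt is upright near the centre of the tray, with its top at 61–62 mm; I expected 58 mm, and these views read 2–4 mm high throughout. Its old spot on the mat is empty. The short and long bolts are within 1 mm of where they were, and the rod is at its original height.
- **Other objects:** I saw none displaced in the last picture I could view, taken just before placing the bolt, but I did not measure them individually.

**What disagreed or failed:**
- **Gripper offset:** the fingertips end about 38 mm short of the reported tool position, seen in all three cameras. My first grip on the bolt therefore closed on air above it without moving it, and the second, 41 mm lower, held. The depth result is unaffected because it was measured relative to the stand.
- **Last picture not seen:** I had reached the 12-picture limit, so the final check rests on depth measurements alone.

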